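# Slide the stray applicator bottle into its rack lane

## Task

The white applicator bottle standing loose on the counter has an open nozzle and must stay upright: push it low on its body, so that it slides across the counter without tipping, into the empty lane of the dark wooden rack (the lane marked with a green dot) until it stands against the lane's back stop. Push it gently with the fingers only; do not pinch it, lift it or carry it. Leave everything else where it is.

Things in the scene. Friction and masses are not known exactly. Their poses are not given: they have to be found in the camera images.
- stray: loose white applicator bottle with a black cone nozzle, about 90 g: round, radius 21 mm up to 85 mm high, then the nozzle (24 mm wide) up to 117 mm. Origin: centre of its underside; z up. It tips if pushed well above 20 mm over the counter, or if the gripper's body bears on its shoulder, as it may when the tool points straight down: lean the tool back about 30 degrees so the fingertips lead
- spot: flat green dot, 36 mm in diameter, 1 mm thick, on the counter in the empty lane; nothing catches on it. Origin: its centre, on the middle line of the lane; when the bottle touches the back stop its origin is 2.5 mm beyond this centre (x = +2.5 mm). +x runs along the lane to the back stop, y across the lane
- rack: dark wooden rack, screwed down: two floorless lanes (the counter is their floor), open at -x, the robot's left. Origin: on the counter between the two seats; +x to the back stop. Seats at x = 0, y = -31 and +31 mm. Lanes 56 mm wide; side walls 6 mm thick, 20 mm high, from x = -31 mm; back stop's face at x = +23.5 mm, 30 mm high. 130 mm wide. Either lane may be empty
- mate: a like white applicator bottle (42 mm diameter, 117 mm high) that already stands in one lane of the rack; leave it. Origin: centre of its underside
- pot: yellow gouache pot with a white lid, 46 mm in diameter and height, right of the rack; leave it. Origin: centre of its underside
- blue_tube: blue paint tube standing on its cap, 40x52x136 mm, behind the rack, topples easily; leave it. Origin: centre of its underside
- tape_roll: roll of masking tape lying flat, 98 mm in diameter, 24 mm high; leave it. Origin: centre of its underside
- rubber_block: eraser in a blue sleeve, 23x42x13 mm; leave it. Origin: centre of its underside
- blue_pot: blue gouache pot with a white lid, 46 mm in diameter and height, beside the tall solid display shelf (fixed; 0.69 m high, fills x = 0.51 to 0.68 m from y = -0.19 m to the right: swing the arm round its front); leave it. Origin: centre of its underside
Mind the look-alikes: they are no part of the job. What is shaped like the stray but orange is not meant.

How it is judged (in metres and radians):
At the end, for the whole second after the job is handed in: the loose bottle stands upright (within 0.06 rad) and still on the counter in the marked lane, within 8 mm of the back stop and within 14 mm of the lane's centre line; the bottle already in the rack is within 12 mm, the other things within 20 mm of where they stood (x of stray in the frame of spot between -0.0055 and 0.008 m and y of stray in the frame of spot between -0.014 and 0.014 m and angle between stray's own z axis and vertical below 0.06 rad and height (world z) of stray below 0.004 m and linear speed of stray below 0.02 m/s and distance of mate from where it was at the start of the episode below 0.012 m and distance of each of pot, blue_tube, tape_roll, rubber_block, blue_pot from where it was at the start of the episode below 0.02 m); the robot touches nothing.
It fails at once if the bottle is tipped more than 0.26 rad (15 degrees) (angle between stray's own z axis and vertical above 0.26 rad).
It fails at once if the bottle is lifted (its foot more than 12 mm above the counter) (height (world z) of stray above 0.012 m).
It fails at once if the bottle is pinched or pressed hard (more than 18 N from the fingers) (contact force between the fingers and stray above 18 N).
It fails at once if the bottle already in the rack is shoved more than 12 mm or knocked over (distance of mate from where it was at the start of the episode above 0.012 m or angle between mate's own z axis and vertical above 0.4 rad).
It fails at once if another bystander (blue tube, tape, eraser, either pot) is shoved more than 20 mm or knocked over (distance of any of pot, blue_tube, tape_roll, rubber_block, blue_pot from where it was at the start of the episode above 0.02 m or angle between any of pot, blue_tube, tape_roll, rubber_block, blue_pot's own z axis and vertical above 0.4 rad).
It also fails if it takes over 59 s, if anything falls off the work surface, if the arm or the gripper's body presses on something with over 40 N, if the wrist force passes 120 N, or if a joint passes its speed limit or range.

## Robot

A 6-joint arm with a two-finger parallel gripper is mounted at the origin on a cart in front of the work surface, level with it; the furniture and walls round the work are solid. World frame = base frame: x ahead of the robot, y to its left, z up, the work surface at z = 0. Lengths are in mm, angles in rad, forces in N, time in s.
With the tool pointing down it reaches from about 275 to 1000 mm from the base axis. Payload 8.4 kg.
Tool frame: the origin (TCP) lies between the finger pads, 19 mm behind the fingertips; this is the grasp point; z points along the fingers, y is the line along which they close (so a half turn about z gives the same grasp; the last joint's range is limited). The gripper opens to 85 mm and grips with 20 to 120 N. Pads are 22 mm wide; open, the fingers measure 114 mm over their backs; the gripper's body (76 mm by 85 mm) begins 54 mm behind the grasp point. The pads swing forward as they close: fully open they stand 13 mm farther back than shut.
Start: joints at [-1.12, 0.353, 1.633, -0, 1.155, -0.002], TCP at [273.427, -562.019, 249.981] pointing down, gripper open.
Joint ranges: [-2.63, 2.63], [-0.92, 2.1], [0.06, 2.66], [-1.3, 4.44], [0, 2.69], [-3.02, 3.02]. Speed limits (rad/s): [2.22, 2.22, 2.79, 3.14, 3.14, 3.14].

## Interface

Orientations are given as [roll, pitch, yaw] about the fixed x, y, z axes, in that order (R = Rz(yaw) Ry(pitch) Rx(roll)).
In Python, from rig import r, grab_frame gives the robot as it stands.
- The arm moves only by the shell command python3 -m inch 'ROWS' [FORCE]. ROWS is JSON, a list of rows, each a list of 7 numbers: the turn, a rotation vector about the tool's x, y, z as a fraction of full scale, then the shift along the tool's x, y, z as a fraction of full scale, then the closure, from 0 (fully open) to 1 (shut). In form: [[rx, ry, rz, dx, dy, dz, fingers], ...]. A call has 1 to 8 rows; each row shifts and turns the commanded pose from where the row before left it, along the tool's axes as they then stand; what a row does not reach is not made up. Full scale, the value 1, is 2.5 cm for a shift and pi rad for a turn. A row lasts 1/12 s, in which the tool goes at most 41.7 mm and 7.16 degrees, less where a joint would pass 70% of its speed; a pose out of reach is approached as far as the arm can. A call with a number of a shift or a turn outside -1 to 1 is refused whole. A call with a gripper value outside its range is refused whole. The fingers move at their own pace and stop on an object; FORCE is the grip in N (left out, the last holds). Time passes only in rows, so rows that do not move let the fingers close. It gives the time, the measured TCP pose, the force, the opening and the grip force at its end, in the units of the state.
- r.sense(): the state, without advancing time (a new reading comes with each control period).
- grab_frame(name): name is "scene" or "top" or "wrist"; returns a dict with "pixels" (400x640x3 uint8, red, green, blue), "z_map" (400x640 float32, mm along the optical axis (not along the pixel's ray), 0 where there is no reading), "vertical_fov" (degrees; the focal length in pixels is half the picture's height over the tangent of half this angle, whatever the lens; pixels are square), "cx", "cy" (the principal point, pixels), "dist" ([k1, k2, p1, p2, k3] as OpenCV has them; the pictures are not rectified), "cam_to_world" (4x4, takes a point from camera to world coordinates). Camera axes: x right, y down, z forward; pixel columns grow to the right and rows downward; lengths in mm; the calibration is good to about 2 mm. A picture is of the moment at which its call begins.
- r.sign_off(): hands the job in; it is judged then, once.
The state is a dict: "clock": time; "qpos": joint angles; "qvel": joint speeds; "joint_efforts": joint torques, N m; "eef_pos": TCP position; "tcp_rot": TCP orientation; "contact_force": force on the tool from outside, world axes, zero at the start; "wrist_torque": the same for the moment, N m; "opening": opening from 0.0 (shut) to 1.0 (fully open); "grasp_force": force on a finger pad.
Only numpy, scipy, OpenCV 4.12 (cv2) and the standard library are available. Lean on these libraries where they do the work, as an engineer would, in place of code of your own. Each camera call takes 0.05 s, during which the arm holds its last target. There are 200 camera calls.

## Working session

There is one attempt and no reset: what is moved stays moved. The work goes in short steps, Python scripts to look and compute and a shell command to move; the robot and the scene stay as the last step left them, time stands still between calls to the robot, and variables do not carry over. Pictures are saved under pics/ and viewed, at most 10 in all, crops included, and the job is handed in when it is done.

```bash
mkdir -p pics; cat > h.py <<'E'
import numpy as np, cv2
from rig import r, grab_frame
def K(f):
    F=f["pixels"].shape[0]/2/np.tan(np.radians(f["vertical_fov"])/2)
    return np.array([[F,0,f["cx"]],[0,F,f["cy"]],[0,0,1.]])
def ray(f,uv):
    p=cv2.undistortPoints(np.array(uv,float).reshape(-1,1,2),K(f),np.array(f["dist"],float)).reshape(-1,2)
    T=np.array(f["cam_to_world"]); d=np.c_[p,np.ones(len(p))]@T[:3,:3].T
    return T[:3,3],d
def onplane(f,uv,z):
    o,d=ray(f,uv); return o+d*((z-o[2])/d[:,2])[:,None]
def cloud(f):
    h,w=f["z_map"].shape; v,u=np.mgrid[:h,:w]
    o,d=ray(f,np.stack([u,v],-1).reshape(-1,2))
    return (o+d*f["z_map"].reshape(-1,1)).reshape(h,w,3)
E
python3 - <<'E'
from h import *
s=r.sense(); print({k:np.round(s[k],3) for k in s})
ims=[]
for n in("scene","top"):
    f=grab_frame(n); cv2.imwrite(f"pics/{n}0.png",f["pixels"][:,:,::-1]); np.save(n,f,allow_pickle=True)
    print(n,np.round(f["cam_to_world"],2).tolist())
E
```

```text
{'clock': np.float64(0.0), 'qpos': array([-1.12 ,  0.354,  1.634,  0.   ,  1.155, -0.002]), 'qvel': array([ 0.   , -0.001,  0.001,  0.001, -0.001, -0.003]), 'joint_efforts': array([ 2.0000e-03, -6.0524e+01, -3.4206e+01,  0.0000e+00,  9.0000e-03,
        0.0000e+00]), 'eef_pos': array([ 273.231, -561.626,  249.28 ]), 'tcp_rot': array([-3.14 , -0.   ,  0.453]), 'contact_force': array([0.337, 0.677, 0.203]), 'wrist_torque': array([ 0.033, -0.015, -0.056]), 'grasp_force': np.float64(0.0), 'opening': np.float64(1.0)}
scene [[-0.9, -0.32, 0.3, 342.61], [-0.44, 0.66, -0.62, 680.84], [-0.0, -0.69, -0.73, 686.43], [0.0, 0.0, 0.0, 1.0]]
top [[-0.04, -0.98, 0.21, 356.7], [-1.0, 0.04, -0.01, 160.47], [0.0, -0.21, -0.98, 1120.36], [0.0, 0.0, 0.0, 1.0]]
```

View pics/scene0.png

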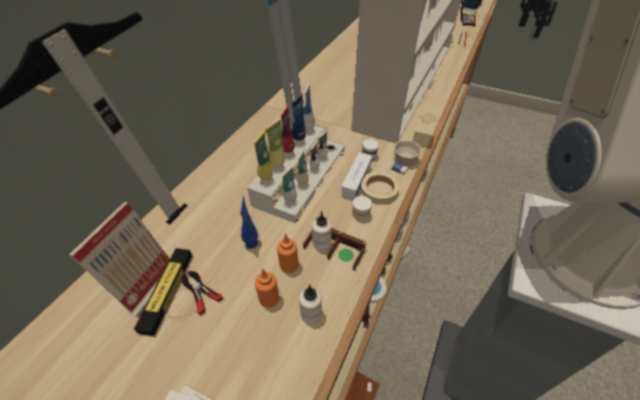

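View pics/top0.png

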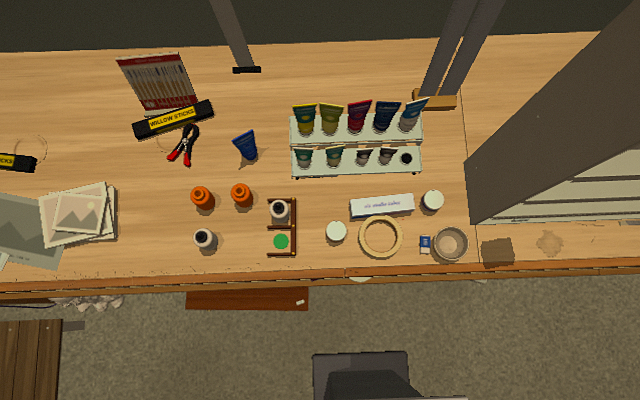

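The top view shows the stray at about (205,239), the green dot at (281,241), and the mate at (280,209) in the far lane. The orange look-alikes are at (202,197) and (241,195), and the lane opens to the left. Next I'll measure the positions.

```bash
python3 - <<'E'
from h import *
for n,rois in(("top",{"stray":(190,225,220,256),"mate":(268,196,293,225),"or1":(188,183,216,212),"or2":(229,180,254,209),"rack":(264,196,300,260)}),("scene",{"stray":(295,280,330,325),"mate":(308,208,335,254)})):
    f=np.load(n+".npy",allow_pickle=True).item(); P=cloud(f); im=f["pixels"]
    hsv=cv2.cvtColor(im,cv2.COLOR_RGB2HSV)
    m=cv2.inRange(hsv,(50,120,60),(80,255,255)); 
    c=max(cv2.findContours(m,0,2)[0],key=cv2.contourArea); (u,v),rad=cv2.minEnclosingCircle(c)
    M=cv2.moments(c);print(n,"dot",u,v,rad,onplane(f,[(M['m10']/M['m00'],M['m01']/M['m00'])],1))
    for k,(a,b,c2,d) in rois.items():
        Q=P[b:d,a:c2].reshape(-1,3)
        for lo,hi in((6,25),(25,70),(76,90),(100,125)):
            q=Q[(Q[:,2]>lo)&(Q[:,2]<hi)]
            if len(q)>3: print(n,k,lo,len(q),q.min(0).round(),q.max(0).round(),((q.min(0)+q.max(0))/2).round(1))
    # dark wood walls on plane 20mm
    if n=="top":
        for uv in [(267,198),(266,257),(296,198),(296,257),(267,228)]: print(uv,onplane(f,[uv],20).round())
E
```

```text
top dot 280.5 240.8076934814453 7.6548171043396 [[499.31016469 233.02499956   1.        ]]
top stray 6 27 [485. 376.   6.] [516. 402.  24.] [500.4 389.1  15.3]
top stray 25 100 [484. 375.  25.] [525. 410.  70.] [504.7 392.6  47.7]
top stray 76 128 [486. 376.  76.] [524. 414.  90.] [504.8 395.3  83. ]
top stray 100 17 [502. 392. 100.] [510. 399. 119.] [506.  395.7 109.6]
top mate 6 76 [540. 210.   7.] [596. 259.  24.] [568.2 234.4  15.6]
top mate 25 153 [532. 203.  26.] [594. 250.  70.] [563.2 226.4  47.7]
top mate 76 110 [542. 214.  76.] [579. 249.  90.] [560.8 231.8  82.9]
top mate 100 17 [557. 228. 100.] [564. 236. 119.] [560.5 232.1 109.7]
top or1 6 35 [577. 383.   6.] [640. 437.  24.] [608.6 409.9  14.9]
top or1 25 111 [576. 382.  25.] [607. 418.  70.] [591.9 400.3  47.6]
top or1 76 125 [580. 385.  76.] [617. 422.  90.] [598.5 403.6  83. ]
top or1 100 19 [594. 399. 100.] [602. 407. 119.] [597.8 403.2 109.5]
top or2 6 35 [580. 294.   6.] [645. 328.  24.] [612.4 311.4  15.3]
top or2 25 91 [579. 294.  26.] [620. 332.  70.] [600.  313.2  47.7]
top or2 76 125 [582. 296.  76.] [618. 33
[... 486 characters left out ...]
98.  20.]]
(267, 228) [[528. 262.  20.]]
scene dot 345.5 254.5 5.700977325439453 [[497.75888328 233.65598555   1.        ]]
scene stray 6 82 [483. 389.   6.] [519. 417.  25.] [500.8 403.4  15.4]
scene stray 25 251 [483. 383.  25.] [521. 418.  70.] [501.9 400.6  47.5]
scene stray 76 152 [488. 379.  76.] [521. 414.  90.] [504.2 396.5  83. ]
scene stray 100 28 [500. 394. 100.] [507. 401. 117.] [503.6 397.6 108.8]
scene mate 6 185 [526. 207.   6.] [593. 260.  25.] [559.7 233.5  15.5]
scene mate 25 258 [539. 196.  25.] [577. 254.  70.] [557.9 224.8  47.5]
scene mate 76 116 [543. 219.  76.] [577. 249.  90.] [560.1 233.8  83. ]
scene mate 100 24 [556. 230. 101.] [564. 237. 117.] [560.  233.7 108.9]
```

```bash
python3 - <<'E'
from h import *
f=np.load("top.npy",allow_pickle=True).item()
cv2.imwrite("pics/crop.png",cv2.resize(f["pixels"][170:280,170:320,::-1],None,fx=5,fy=5,interpolation=cv2.INTER_CUBIC))
E
```

```text
(no output)
```

View pics/crop.png

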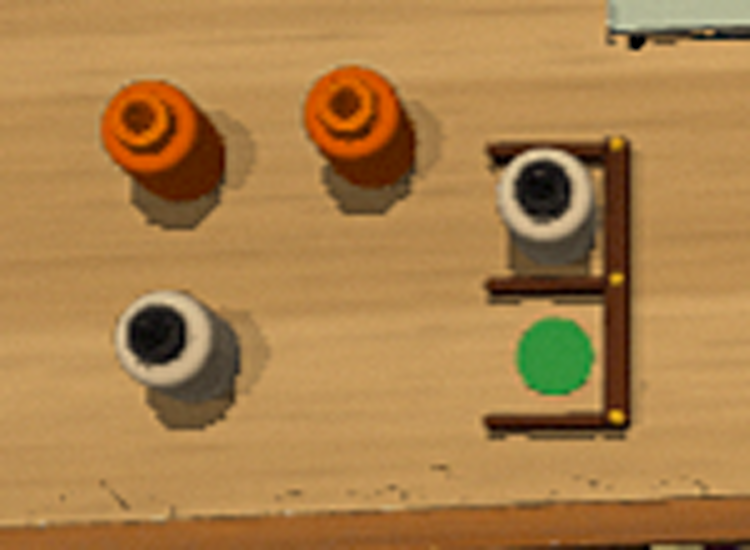

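```bash
python3 -m inch '[[0,0,-0.0356,0,0,0,0.8],[0,0,-0.0356,0,0,0,0.8],[0,0,-0.0356,0,0,0,0.8],[0,0,-0.0356,0,0,0,0.8],[0,0,-0.0356,0,0,0,0.8]]'; python3 -m inch '[[0,0,-0.0356,0,0,0,0.8],[0,0,-0.0356,0,0,0,0.8],[0,0,-0.0356,0,0,0,0.8],[0,0,-0.0356,0,0,0,0.8],[0,0,-0.0356,0,0,0,0.8],[0,0,0,0,0,0,0.8]]'
```

```text
clock: 0.52
eef_pos: [273.3, -561.8, 249.5]
tcp_rot: [-3.141, -0.0, 1.018]
contact_force: [-0.3, -0.6, 1.0]
opening: 0.293
grasp_force: 0.0
clock: 1.02
eef_pos: [273.3, -561.8, 249.6]
tcp_rot: [-3.141, -0.001, 1.576]
contact_force: [-0.1, -0.6, -0.6]
opening: 0.198
grasp_force: 0.0
```

```bash
python3 -m inch '[[0,0,0,1,0.25,0,0.8],[0,0,0,1,0.25,0,0.8],[0,0,0,1,0.25,0,0.8],[0,0,0,1,0.25,0,0.8],[0,0,0,1,0.25,0,0.8],[0,0,0,1,0.25,0,0.8],[0,0,0,1,0.25,0,0.8],[0,0,0,1,0.25,0,0.8]]'; python3 -m inch '[[0,0,0,1,0.25,0,0.8],[0,0,0,1,0.25,0,0.8],[0,0,0,1,0.25,0,0.8],[0,0,0,1,0.25,0,0.8],[0,0,0,1,0.25,0,0.8],[0,0,0,1,0.25,0,0.8],[0,0,0,1,0.25,0,0.8],[0,0,0,1,0.25,0,0.8]]'
```

```text
clock: 1.68
eef_pos: [323.4, -360.7, 249.9]
tcp_rot: [-3.142, -0.0, 1.567]
contact_force: [0.6, -0.2, 0.8]
opening: 0.201
grasp_force: 0.0
clock: 2.35
eef_pos: [373.2, -160.7, 250.0]
tcp_rot: [3.142, -0.0, 1.567]
contact_force: [0.4, -0.1, -0.4]
opening: 0.201
grasp_force: 0.0
```

```bash
python3 -m inch '[[0,0,0,1,0.2,0,0.8],[0,0,0,1,0.2,0,0.8],[0,0,0,1,0.2,0,0.8],[0,0,0,1,0.2,0,0.8],[0,0,0,1,0.2,0,0.8],[0,0,0,1,0.2,0,0.8],[0,0,0,1,0.2,0,0.8],[0,0,0,1,0.2,0,0.8]]'; python3 -m inch '[[0,0,0,1,0.2,0,0.8],[0,0,0,1,0.2,0,0.8],[0,0,0,1,0.2,0,0.8],[0,0,0,1,0.2,0,0.8],[0,0,0,1,0.2,0,0.8],[0,0,0,1,0.2,0,0.8],[0,0,0,1,0.2,0,0.8],[0,0,0,1,0.2,0,0.8]]'; python3 -m inch '[[0,0,0,1,0.2,0,0.8],[0,0,0,1,0.2,0,0.8],[0,0,0,1,0.2,0,0.8],[0,0,0,1,0.2,0,0.8],[0,0,0,1,0.2,0,0.8],[0,0,0,1,0.2,0,0.8],[0,0,0,1,0.2,0,0.8],[0,0,0,1,0.2,0,0.8]]'; python3 -m inch '[[0,0,0,1,0.2,0,0.8],[0,0,0,1,0.2,0,0.8],[0,-0.0333,0,0,0,0,0.8],[0,-0.0333,0,0,0,0,0.8],[0,-0.0333,0,0,0,0,0.8],[0,-0.0333,0,0,0,0,0.8],[0,-0.0333,0,0,0,0,0.8],[0,0,0,0,0,0,0.8]]'
```

```text
clock: 3.02
eef_pos: [413.1, 39.3, 250.0]
tcp_rot: [3.142, 0.0, 1.567]
contact_force: [0.4, 1.0, 1.0]
opening: 0.2
grasp_force: 0.0
clock: 3.68
eef_pos: [453.0, 239.3, 249.8]
tcp_rot: [-3.141, 0.0, 1.567]
contact_force: [0.9, -0.1, -1.0]
opening: 0.198
grasp_force: 0.0
clock: 4.35
eef_pos: [493.0, 439.2, 249.6]
tcp_rot: [-3.141, 0.0, 1.567]
contact_force: [1.2, -0.3, -1.0]
opening: 0.2
grasp_force: 0.0
clock: 5.02
eef_pos: [501.5, 489.6, 246.3]
tcp_rot: [-3.14, 0.531, 1.571]
contact_force: [-0.4, 1.3, -1.7]
opening: 0.204
grasp_force: 0.0
```

```bash
python3 -m inch '[[0,0,0,0.5,0.02,0.866,0.8],[0,0,0,0.5,0.02,0.866,0.8],[0,0,0,0.5,0.02,0.866,0.8],[0,0,0,0.5,0.02,0.866,0.8],[0,0,0,0.5,0.02,0.866,0.8],[0,0,0,0.5,0.02,0.866,0.8],[0,0,0,0.4,0,0.7,0.8],[0,0,0,0,0,0,0.8]]'; python3 - <<'E'
from h import *
s=r.sense(); print({k:np.round(s[k],3) for k in("eef_pos","tcp_rot","qpos")})
for n in("wrist","top"):
    f=grab_frame(n); np.save(n,f,allow_pickle=True)
    im=f["pixels"][:,:,::-1]
    cv2.imwrite(f"pics/{n}1.png", im if n=="wrist" else cv2.resize(im[150:290,130:330],None,fx=4,fy=4))
E
```

```text
clock: 5.68
eef_pos: [504.5, 485.8, 75.5]
tcp_rot: [-3.138, 0.525, 1.57]
contact_force: [0.5, -0.9, -0.2]
opening: 0.199
grasp_force: 0.0
{'eef_pos': array([504.52 , 485.816,  75.465]), 'tcp_rot': array([-3.138,  0.525,  1.57 ]), 'qpos': array([ 0.906,  0.862,  1.258, -0.313,  1.457,  1.013])}
```

View pics/wrist1.png

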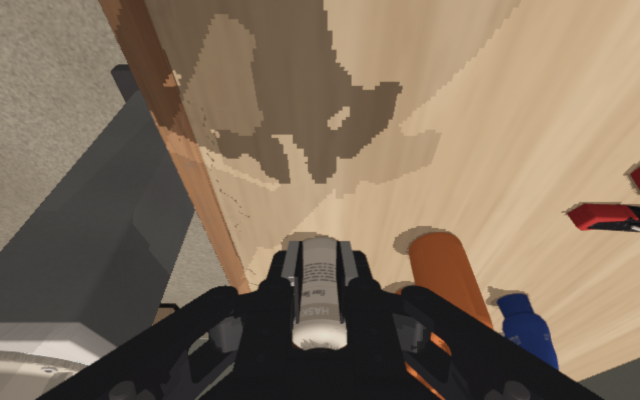

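View pics/top1.png

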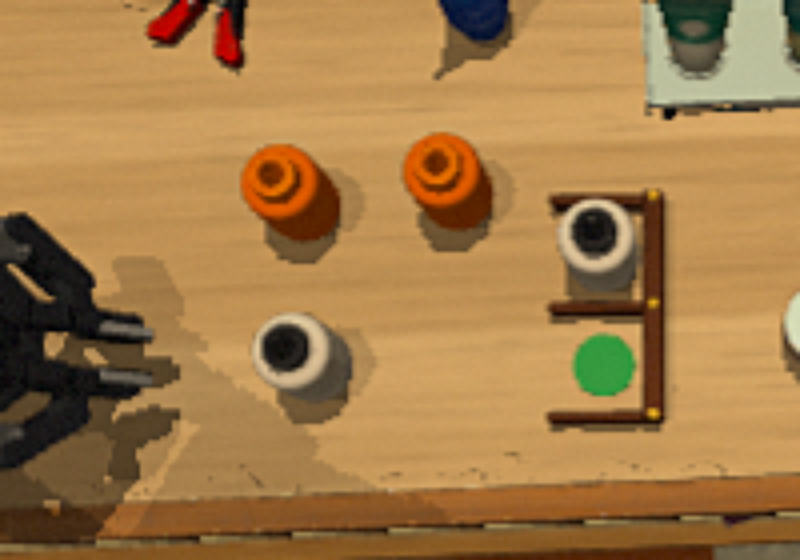

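The wrist view shows the stray between the fingers at about (320,290). In the top crop the gripper is aligned to the bottle's left, and nothing has moved. I'll lower and approach.

```bash
python3 -m inch '[[0,0,0,0.5,0,0.866,0.8],[0,0,0,0.4,0,0.69,0.8],[0,0,0,0,0,0,0.8],[0,0,0,0.09,0,0.16,0.8],[0,0,0,0,0,0,0.8]]'; python3 -m inch '[[0,0,0,-0.277,0,0.16,0.8],[0,0,0,-0.277,0,0.16,0.8],[0,0,0,-0.277,0,0.16,0.8],[0,0,0,-0.277,0,0.16,0.8],[0,0,0,-0.2,0,0.116,0.8],[0,0,0,0,0,0,0.8]]'
```

```text
clock: 6.2
eef_pos: [506.1, 488.1, 30.5]
tcp_rot: [3.141, 0.523, 1.571]
contact_force: [-0.1, 0.2, -0.4]
opening: 0.201
grasp_force: 0.0
clock: 6.7
eef_pos: [506.1, 448.6, 30.6]
tcp_rot: [-3.141, 0.524, 1.57]
contact_force: [0.7, 0.5, -0.5]
opening: 0.2
grasp_force: 0.0
```

```bash
python3 -m inch '[[0,0,0,0.1,-0.06,0.173,0.8],[0,0,0,0,0,0,0.8],[0,0,0,-0.104,0,0.06,0.8],[0,0,0,-0.104,0,0.06,0.8],[0,0,0,-0.104,0,0.06,0.8],[0,0,0,-0.104,0,0.06,0.8],[0,0,0,-0.104,0,0.06,0.8],[0,0,0,-0.104,0,0.06,0.8]]';  python3 -m inch '[[0,0,0,-0.104,-0.003,0.06,0.8],[0,0,0,-0.104,-0.003,0.06,0.8],[0,0,0,-0.104,-0.004,0.06,0.8],[0,0,0,-0.104,-0.004,0.06,0.8]]'
cat > look.py <<'E'
from h import *
f=grab_frame("top"); P=cloud(f)
q=P[(P[...,2]>76)&(P[...,2]<88)&(P[...,0]>440)&(P[...,0]<540)&(P[...,1]>200)&(P[...,1]<430)]
im=f["pixels"]; h=cv2.cvtColor(im,cv2.COLOR_RGB2HSV)
white=(h[...,1]<60)&(h[...,2]>110)
m=white&(P[...,2]>72)&(P[...,2]<92)&(P[...,0]>440)&(P[...,0]<540)&(P[...,1]>200)&(P[...,1]<430)
q=P[m]; print("bottle top",len(q),((q.min(0)+q.max(0))/2).round(1),(q.max(0)-q.min(0)).round(1))
m=(P[...,2]>98)&(P[...,2]<122)&(P[...,0]>440)&(P[...,0]<530)&(P[...,1]>200)&(P[...,1]<412)
q=P[m]
if len(q): print("tip",len(q),((q.min(0)+q.max(0))/2).round(1),(q.max(0)-q.min(0)).round(1))
s=r.sense(); print(s["clock"],np.round(s["eef_pos"],1),np.round(s["contact_force"],2))
E
python3 look.py
```

```text
clock: 7.37
eef_pos: [504.6, 432.0, 25.3]
tcp_rot: [3.141, 0.523, 1.571]
contact_force: [-0.6, -1.0, 0.5]
opening: 0.201
grasp_force: 0.0
clock: 7.7
eef_pos: [504.2, 420.0, 25.3]
tcp_rot: [3.142, 0.523, 1.571]
contact_force: [0.2, 1.0, 0.2]
opening: 0.199
grasp_force: 0.3
bottle top 2 [507.2 395.9  84. ] [16.7 15.6 13.6]
tip 19 [503.4 385.8 108.9] [ 8.1  9.2 20.3]
7.75 [504.2 419.5  25.3] [0.24 0.18 0.08]
```

```bash
python3 -m inch '[[0,0,0,-0.139,-0.004,0.08,0.8],[0,0,0,-0.139,-0.004,0.08,0.8],[0,0,0,-0.139,-0.004,0.08,0.8],[0,0,0,-0.139,-0.004,0.08,0.8],[0,0,0,-0.139,-0.004,0.08,0.8],[0,0,0,-0.139,-0.004,0.08,0.8],[0,0,0,-0.139,-0.004,0.08,0.8],[0,0,0,-0.139,-0.004,0.08,0.8]]'; python3 look.py
```

```text
clock: 8.42
eef_pos: [503.4, 387.8, 25.3]
tcp_rot: [3.142, 0.523, 1.571]
contact_force: [0.3, 0.4, -0.5]
opening: 0.2
grasp_force: 0.3Traceback (most recent call last):
  File "look.py", line 7, in <module>
    q=P[m]; print("bottle top",len(q),((q.min(0)+q.max(0))/2).round(1),(q.max(0)-q.min(0)).round(1))
                                        ~~~~~^^^
    return umr_minimum(a, axis, None, out, keepdims, initial, where)
ValueError: zero-size array to reduction operation minimum which has no identity
```

```bash
sed -i '/bottle top/d; s/<412/<370/' look.py; python3 look.py; python3 -m inch '[[0,0,0,-0.139,-0.004,0.08,0.8],[0,0,0,-0.139,-0.004,0.08,0.8],[0,0,0,-0.139,-0.004,0.08,0.8],[0,0,0,-0.139,-0.004,0.08,0.8],[0,0,0,-0.139,-0.004,0.08,0.8],[0,0,0,-0.139,-0.004,0.08,0.8],[0,0,0,-0.139,-0.004,0.08,0.8],[0,0,0,-0.139,-0.004,0.08,0.8]]'; python3 look.py
```

```text
tip 22 [503.1 350.7 108.9] [10.2  7.3 21. ]
8.5167 [503.3 387.4  25.3] [-0.3  -0.67  0.56]
clock: 9.18
eef_pos: [502.6, 355.7, 25.3]
tcp_rot: [-3.142, 0.523, 1.571]
contact_force: [1.0, 0.4, -0.2]
opening: 0.199
grasp_force: 0.3
tip 22 [502.6 321.2 108.6] [ 7.9  8.8 19.5]
9.2333 [502.5 354.9  25.3] [-0.11  0.04  0.09]
```

```bash
python3 -m inch '[[0,0,0,-0.139,-0.013,0.08,0.8],[0,0,0,-0.139,-0.013,0.08,0.8],[0,0,0,-0.139,-0.013,0.08,0.8],[0,0,0,-0.139,-0.013,0.08,0.8],[0,0,0,-0.139,-0.013,0.08,0.8],[0,0,0,-0.139,-0.013,0.08,0.8],[0,0,0,-0.139,-0.013,0.08,0.8],[0,0,0,-0.139,-0.01,0.08,0.8]]'; python3 look.py;  python3 - <<'E'
from h import *
f=grab_frame("top"); cv2.imwrite("pics/top2.png",cv2.resize(f["pixels"][170:280,170:320,::-1],None,fx=5,fy=5))
E
```

```text
clock: 9.9
eef_pos: [500.0, 323.7, 25.4]
tcp_rot: [3.142, 0.523, 1.571]
contact_force: [-0.2, 0.6, 0.1]
opening: 0.195
grasp_force: 0.3
tip 232 [484.6 326.7 109.1] [88.8 85.2 22. ]
9.95 [499.9 322.9  25.4] [-0.23 -0.76 -1.11]
```

View pics/top2.png

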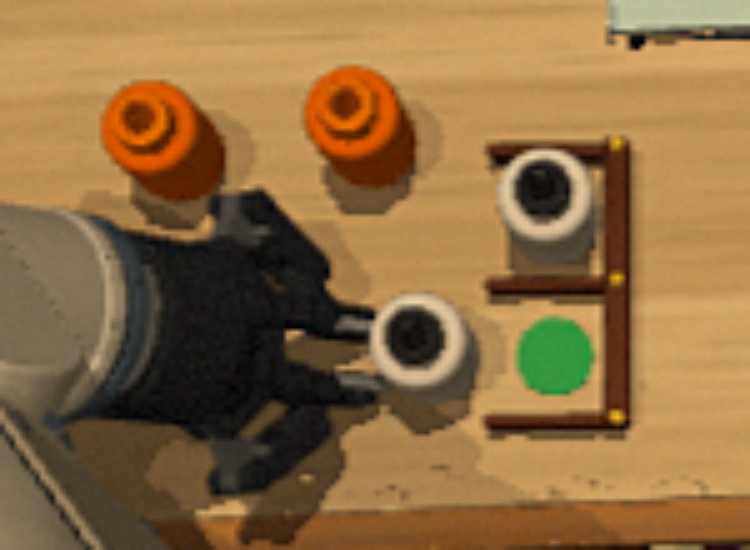

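The bottle is upright in the finger cradle at about (415,335), lined up with the lane's mouth at rows 290–420. I'll continue.

```bash
sed -i 's/<530/<518/; s/<370/<300/; s/>440/>484/' look.py; python3 -m inch '[[0,0,0,-0.139,-0.003,0.08,0.8],[0,0,0,-0.139,-0.003,0.08,0.8],[0,0,0,-0.139,-0.003,0.08,0.8],[0,0,0,-0.139,-0.003,0.08,0.8],[0,0,0,-0.139,-0.003,0.08,0.8],[0,0,0,-0.139,-0.003,0.08,0.8],[0,0,0,-0.139,-0.003,0.08,0.8],[0,0,0,-0.139,-0.003,0.08,0.8]]'; python3 look.py
```

```text
clock: 10.67
eef_pos: [499.5, 291.6, 25.4]
tcp_rot: [3.142, 0.523, 1.571]
contact_force: [0.5, 1.7, -0.2]
opening: 0.2
grasp_force: 0.3
tip 22 [499.9 256.7 108.2] [ 9.4  8.9 19. ]
10.7167 [499.3 290.8  25.4] [-0.71  0.34 -0.77]
```

```bash
python3 -m inch '[[0,0,0,-0.104,-0.001,0.06,0.8],[0,0,0,-0.104,-0.001,0.06,0.8],[0,0,0,-0.104,-0.001,0.06,0.8],[0,0,0,-0.104,-0.001,0.06,0.8],[0,0,0,-0.104,-0.001,0.06,0.8],[0,0,0,-0.104,-0.001,0.06,0.8],[0,0,0,-0.07,0,0.04,0.8],[0,0,0,0,0,0,0.8]]'; python3 look.py;python3 -m inch '[[0,0,0,-0.035,0,0.02,0.8],[0,0,0,-0.035,0,0.02,0.8],[0,0,0,-0.035,0,0.02,0.8],[0,0,0,0,0,0,0.8]]'; python3 look.py
```

```text
clock: 11.38
eef_pos: [499.3, 271.4, 25.4]
tcp_rot: [-3.141, 0.523, 1.571]
contact_force: [-0.4, 0.1, -0.4]
opening: 0.202
grasp_force: 0.0
tip 55 [501.  265.6 108.1] [32.9 68.1 19.9]
11.4333 [499.3 271.7  25.4] [-1.07 -0.68  0.4 ]
clock: 11.77
eef_pos: [499.3, 268.8, 25.4]
tcp_rot: [-3.142, 0.523, 1.571]
contact_force: [0.5, 0.5, -0.1]
opening: 0.202
grasp_force: 0.2
tip 67 [500.9 264.4 109.4] [33.7 69.9 22.6]
11.8167 [499.3 268.9  25.4] [ 1.01  0.52 -0.46]
```

```bash
sed -i 's/<300/<250/' look.py; python3 look.py; for i in 1 ; do python3 -m inch '[[0,0,0,-0.035,0,0.02,0.8],[0,0,0,0,0,0,0.8]]'; python3 look.py; python3 -m inch '[[0,0,0,-0.035,0,0.02,0.8],[0,0,0,0,0,0,0.8]]'; done; python3 look.py
```

```text
tip 21 [499.3 233.6 108.5] [ 8.5  8.4 19.6]
11.8667 [499.3 268.9  25.4] [-0.43  0.89 -0.48]
clock: 12.03
eef_pos: [499.4, 267.9, 25.4]
tcp_rot: [-3.142, 0.523, 1.571]
contact_force: [0.9, 0.6, -0.2]
opening: 0.197
grasp_force: 0.2
tip 20 [499.2 233.6 110.4] [ 7.8  8.6 20.6]
12.0833 [499.3 267.9  25.4] [-0.77  0.05 -0.06]
clock: 12.25
eef_pos: [499.3, 266.8, 25.4]
tcp_rot: [-3.141, 0.523, 1.571]
contact_force: [0.7, 0.6, -0.7]
opening: 0.2
grasp_force: 0.2
tip 21 [499.2 231.5 108.1] [ 7.8  8.5 19.4]
12.3 [499.3 266.9  25.4] [-0.07  0.54 -0.26]
```

```bash
python3 -m inch '[[0,0,0,-0.035,0,0.02,0.8],[0,0,0,0,0,0,0.8]]'; python3 look.py; python3 -m inch '[[0,0,0,0.1,0,-0.06,0.8],[0,0,0,0.28,0,-0.16,0.8],[0,0,0,0.56,0,-0.32,0.8],[0,0,0,0.56,0,-0.32,0.8],[0,0,0,0.56,0,-0.32,0.8],[0,0,0,0.56,0,-0.32,0.8],[0,0,0,0,0,0,0.8],[0,0,0,0,0,0,0.8]]'; python3 look.py;  python3 - <<'E'
from h import *
f=grab_frame("top"); cv2.imwrite("pics/top3.png",cv2.resize(f["pixels"][170:280,170:320,::-1],None,fx=5,fy=5))
E
```

```text
clock: 12.47
eef_pos: [499.4, 265.9, 25.4]
tcp_rot: [3.141, 0.523, 1.571]
contact_force: [0.6, 1.4, -0.1]
opening: 0.2
grasp_force: 0.5
tip 22 [499.3 231.6 109.3] [ 8.4  8.7 21.5]
12.5167 [499.4 266.   25.4] [0.32 1.07 0.93]
clock: 13.18
eef_pos: [499.2, 342.3, 25.0]
tcp_rot: [3.141, 0.523, 1.572]
contact_force: [0.5, -0.2, 0.1]
opening: 0.203
grasp_force: 0.0
tip 20 [499.5 231.7 108.6] [ 8.4  8.7 20.6]
13.2333 [499.  341.3  25. ] [-0.83 -0.5   0.04]
```

View pics/top3.png

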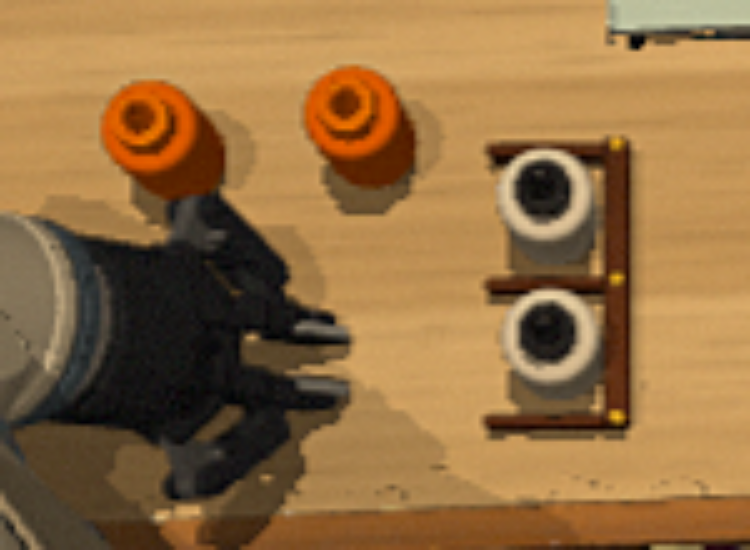

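The bottle stands upright in the marked lane at about (545,335), beside the unmoved mate. The gripper is clear and the neighbours are untouched, so I'm handing the job in.

```bash
python3 -c "
from rig import r
print(r.sign_off())"
```

```text
the job is handed in; nothing more can be done
None
```

The stray bottle was pushed upright into the green-dot lane, to about 1 mm from the back stop as measured; nothing else visibly moved, and I handed the job in at about 13 s (no verdict returned).

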